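# Load the cell into the jog handset's spring-contact battery bay

### The arm

A 7-joint arm with a two-finger parallel gripper is mounted at the origin on the work surface. World frame = base frame: x ahead of the robot, y to its left, z up, the work surface at z = 0. Lengths are in m, angles in rad, forces in N, time in s.
With the tool pointing down it reaches from about 0.425 to 0.925 m from the base axis. Payload 6.8 kg.
Tool frame: the origin (TCP) lies midway between the tips of the shut fingers; the grasp point (between the pads) lies 19 mm behind it; y points along the fingers, x is the direction in which the jaws open and shut, and the axes are right-handed (so a half turn about y gives the same grasp; the last joint's range is limited). The gripper opens to 88 mm and grips with 3 to 60 N. Pads are 20 mm wide; open, the fingers measure 115 mm over their backs; the gripper's body (75 mm by 178 mm) begins 61 mm behind the grasp point.
Start: joints at [-1.387, 0.477, 0.022, 1.555, -0.011, 1.109, -0.083], TCP at [0.194, 0.646, 0.223] pointing down, gripper open.
Joint ranges: [-2.96, 2.96], [-0.34, 2.1], [-1.41, 1.46], [0.24, 2.44], [-1.37, 4.51], [0.17, 1.92], [-2.96, 2.96]. Speed limits (rad/s): [2.39, 2.39, 3.14, 3.14, 3.14, 3.14, 3.14].

### API

Orientations are given as a 3x3 rotation matrix whose columns are the frame's x, y, z axes.
In Python, from station import bot, cams gives the robot as it stands.
- The arm moves only by the tool send_rows, never from a script. Its argument "targets" is a list of rows, each a list of 7 numbers: the shift along the tool's x, y, z in cm, then the turn, a rotation vector about the tool's x, y, z in rad, then the opening, from 0 (shut) to 1 (fully open). A call has exactly 10 rows; each row is the pose to reach, as a shift and turn from the pose commanded when the call began, along the tool's axes at that moment; what a row does not reach only later rows make up. A row lasts 1/12 s, in which the tool goes at most 41.7 mm and 7.16 degrees, less where a joint would pass 70% of its speed; a pose out of reach is approached as far as the arm can. A call with a gripper value outside its range is refused whole. The fingers move at their own pace and stop on an object; the grip force is fixed at half the most. Time passes only in rows, so rows that repeat a pose let the fingers close, or fill a call up. It gives the time, the measured TCP pose, the force and the opening at its end, in the units of the state.
- bot.get_obs(): the state, without advancing time (a new reading comes with each control period).
- cams.capture(name): name is "side" or "top"; returns the picture (480x640x3 uint8, red, green, blue); there is no depth.
- cams.camera_model(name): a dict with "fx", "fy", "cx", "cy" (pixels), "position" and "rotation" of the camera in the world. Camera axes: x right, y up, looking along -z (the intrinsics and any distortion apply to the point x, -y, -z); pixel columns grow to the right and rows downward; lengths in m; the calibration is good to about 2 mm. A picture is of the moment at which its call begins. camera_model takes no time and is no camera call.
- bot.finish_job(): hands the job in, once; it reports no verdict.
The state is a dict: "t": time; "q": joint angles; "dq": joint speeds; "joint_torque": joint torques, N m; "tool_pos": TCP position; "eef_rot": TCP orientation; "force": force on the tool from outside, world axes, zero at the start; "moment": the same for the moment, N m; "gripper_width": finger opening in m.
Only numpy, scipy, OpenCV 4.12 (cv2) and the standard library are available. Lean on these libraries where they do the work, as an engineer would, in place of code of your own. Each camera call takes 0.05 s, during which the arm holds its last target. There are 200 camera calls.

### The job

The measuring machine's cordless jog handset lies face down in its rest with the battery cover off. Take the thick cell from the cell tray and load it: flat end in first, pushed back against the coil spring while the button end is still raised, then lower the button end in front of the contact plate and press the cell fully home, so that it lies flat in the bay with the spring holding its button against the plate. Work gently, without squashing the spring flat or forcing the cell or the handset, leave the slim cells, the cover and the glass scale where they are, and let go of everything.

Things in the scene. Friction and masses are not known exactly. Their poses are not given: they have to be found in the camera images.
- thick_cell: the cell to load: dark cylinder, diameter 26.5 mm, 65 mm long, plus a steel button (diameter 9 mm) standing 2 mm out of one end; 95 g. Origin on its axis at the middle of the 65 mm; x axis along the cell towards the button (y, z arbitrary). Starts level on the tray's saddles, axis 23 mm above the table, 25 mm or more free at either side
- thick_cell_button (a point): centre of the outer face of the thick cell's button, on the axis 34.5 mm from the cell's origin
- slim_cell_a: bystander: a slim cell, 18.5 mm in diameter and 65 mm long, lying in the tray; origin at its middle
- slim_cell_b: bystander: another slim cell like the first
- tray: fixed white cell tray, 100 x 170 x 8 mm plate, three places side by side 58 mm apart; in each, two pairs of saddle blocks (10 mm long, 5 mm high, centred 26 mm either side of the middle, 31 mm over both) keep a cell from rolling; between them it is clear. Origin under its centre; x along the cells, y across
- rest: fixed black rest, 290 x 150 mm, floor 20 mm thick, in which the handset lies; two aluminium end cheeks (120 mm wide, 46 mm high) clamped on it limit the handset's end play, and where they are clamped differs by some mm. Origin under its centre, x along the handset
- handset: white jog handset, 200 x 120 x 50 mm, face down in the rest; lower face 20 mm, upturned back 70 mm above the table. It has end play: pushed lengthwise with over about 3 N it slides along its x, by anything from 0 to 18 mm, until it meets an end cheek of the rest, and stays there. Origin: centre of its lower face; x from the spring end to the contact-plate end of the bay
- seat (a point): where the middle of the thick cell (its origin) lies when the cell is fully home: 5.5 mm along x from the bay's centre, 13.25 mm above the bay floor, 63 mm above the table (the cell's top then stands 6.5 mm above the handset's back). Axes as the handset: x towards the contact plate, z up. It moves with the handset
- spring (a joint): compression of the coil spring in m: 0 free (20 mm long, its tip 20 mm from its end wall), 0.007 with the cell home, 0.013 when it is squashed flat (its turns lie on each other, a hard stop). It pushes back with about 1 N per mm: 7 N with the cell home, 13 N when flat
- spring_tip (a point): centre of the free end of the coil spring, a flat ring 10 mm in diameter, on the bay's axis at the seat's height; moves with the spring
- cover: bystander: loose white battery cover, 100 x 92 mm plate with a raised ridge, 13 mm high; origin under its centre
- scale: bystander: loose glass scale, 150 x 30 x 10 mm; origin under its centre
- bay (a point): centre of the battery bay's floor, on the handset, 50 mm above the table; axes as the handset. The bay is a trough 80 mm long (x) and 30 mm wide, open on top, 20 mm deep; its end walls rise to the handset's back. From x = -21 to +31 mm it widens to a finger well 84 mm wide and 28 mm deep with a 14 mm wide rib at floor height along its middle
- plate (a point): on the bay's axis, the middle of the steel contact plate, the face of the bay's end wall at x = +40 mm from the bay's centre, 13 mm above the bay floor; the button must bear here. The spring stands on the opposite end wall, 80 mm away

How it is judged:
By the outcome, as a careful person would: the job done as asked, in the order asked, and still so for the second after the job is handed in, with the robot touching nothing.
It also fails if it takes over 62 s, if anything falls off the work surface, if the arm or the gripper's body presses on something with over 40 N, if the wrist force passes 120 N, or if a joint passes its speed limit or range.

## Working session

There is one attempt and no reset: what is moved stays moved. The work goes in short steps, Python scripts to look and compute and a tool call to move; the robot and the scene stay as the last step left them, time stands still between calls to the robot, and variables do not carry over. Pictures are saved under pics/ and viewed, about 8 in all and at most 12, crops included, and the job is handed in when it is done.

Besides the shell and the picture viewer there is one more tool, called after "Call:" as name(argument=value, ...) on one line, values as JSON. send_rows: Moves the arm, as the interface text tells. Its arguments: {"type":"object","properties":{"targets":{"type":"array"}},"required":["targets"]}

```bash
ls; mkdir -p pics; python3 - <<'E'
from station import bot,cams
import cv2,numpy as np
np.set_printoptions(precision=4,suppress=True)
for n in("top","side"):
    im=cams.capture(n); cv2.imwrite(f"pics/{n}0.png",im[:,:,::-1]); print(n,cams.camera_model(n))
o=bot.get_obs()
for k,v in o.items(): print(k,np.array(v))
E
```

```text
pics
top {'fx': 603.0939386403006, 'fy': 603.0939386403006, 'cx': 317.9636522907307, 'cy': 242.07756861808522, 'position': array([0.4001, 0.0133, 1.3525]), 'rotation': array([[ 0.0035,  0.9903, -0.1387],
       [-1.    ,  0.0043,  0.0061],
       [ 0.0066,  0.1386,  0.9903]])}
side {'fx': 556.5470206088601, 'fy': 556.5470206088601, 'cx': 325.8752570809691, 'cy': 243.05326695992656, 'position': array([ 0.023 , -0.6042,  0.9991]), 'rotation': array([[ 0.737 ,  0.4964, -0.4587],
       [-0.6758,  0.5485, -0.4924],
       [ 0.0071,  0.6729,  0.7397]])}
t 0.1
q [-1.3871  0.4777  0.0224  1.5563 -0.0115  1.1093 -0.0831]
dq [-0.0021 -0.0011  0.0008 -0.0028  0.0003  0.0002  0.001 ]
joint_torque [  0.0046 -58.4093   1.5404 -27.3314  -0.0541   0.0132   0.0001]
tool_pos [0.1941 0.646  0.2218]
eef_rot [[ 0.2877 -0.0003 -0.9577]
 [ 0.9577 -0.0016  0.2877]
 [-0.0016 -1.     -0.0001]]
force [-1.0229 -0.3186 -0.6781]
moment [-0.0426 -0.0615  0.0212]
gripper_width 0.0879700893921143
```

View pics/top0.png

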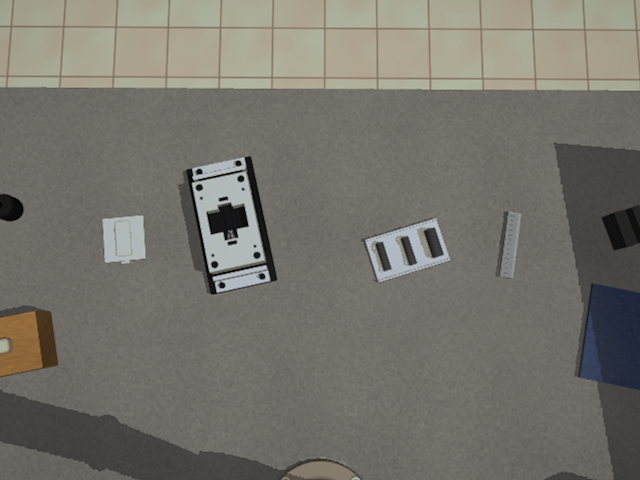

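View pics/side0.png

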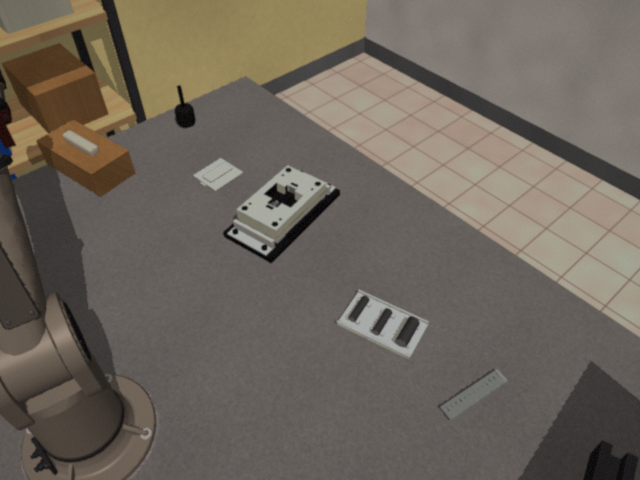

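The top view has the handset at about (230,225), with the thick cell rightmost in the tray at (432,241). The side view has the handset at (287,200) and the thick cell at (407,331). Next I'll enlarge crops of both.

```bash
python3 - <<'E'
import cv2,numpy as np
t=cv2.imread("pics/top0.png");s=cv2.imread("pics/side0.png")
def c(im,x,y,w,h):
    return cv2.resize(im[y:y+h,x:x+w],(400,300),interpolation=cv2.INTER_CUBIC)
# 400/80=5x
a=c(t,190,190,80,60);b=c(s,250,165,80,60);d=c(t,370,212,80,60);e=c(s,355,290,80,60)
cv2.imwrite("pics/crop0.png",np.vstack([np.hstack([a,b]),np.hstack([d,e])]))
E
```

```text
(no output)
```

View pics/crop0.png

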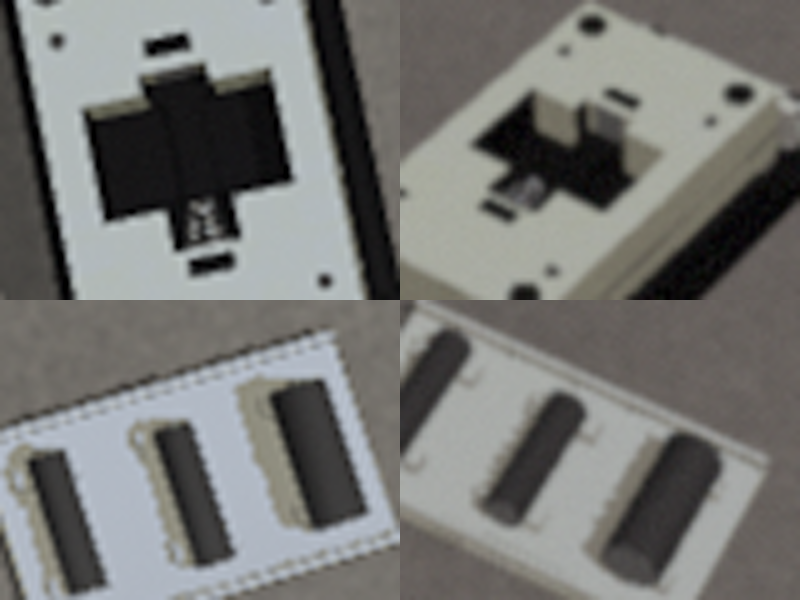

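The crops show the coil spring at the robot-side end of the bay, at top (231,234), and the contact plate at the far end, (225,206). I can't yet see which end of the thick cell has the button, so I'll zoom in on it and measure.

```bash
cat > h.py <<'E'
import cv2,numpy as np
from station import bot,cams
np.set_printoptions(precision=4,suppress=True)
M={n:cams.camera_model(n) for n in("top","side")}
def ray(n,uv):
    m=M[n]; uv=np.atleast_2d(uv).astype(float)
    d=np.c_[(uv[:,0]-m["cx"])/m["fx"],-(uv[:,1]-m["cy"])/m["fy"],-np.ones(len(uv))]@m["rotation"].T
    return m["position"],d
def onz(n,uv,z):
    p,d=ray(n,uv); return p+d*((z-p[2])/d[:,2])[:,None]
def proj(n,P):
    m=M[n]; c=(np.atleast_2d(P)-m["position"])@m["rotation"]
    return np.c_[m["cx"]-m["fx"]*c[:,0]/c[:,2],m["cy"]+m["fy"]*c[:,1]/c[:,2]]
def tri(a,b):
    p,d=ray("top",a);q,e=ray("side",b);d=d[0]/np.linalg.norm(d);e=e[0]/np.linalg.norm(e)
    s,t=np.linalg.lstsq(np.c_[d,-e],q-p,rcond=None)[0]
    A,B=p+s*d,q+t*e; return (A+B)/2,np.linalg.norm(A-B)
def blobs(im,x,y,w,h,thr,amin,S=4,dark=True):
    g=cv2.resize(im[y:y+h,x:x+w],None,fx=S,fy=S,interpolation=cv2.INTER_CUBIC)
    g=cv2.cvtColor(g,cv2.COLOR_BGR2GRAY)
    m=(g<thr if dark else g>thr).astype(np.uint8)
    cs,_=cv2.findContours(m,cv2.RETR_LIST,cv2.CHAIN_APPROX_NONE)
    return [(c[:,0,:]+.5)/S-.5+[x,y] for c in cs if cv2.contourArea(c)>amin*S*S]
E
cat > m1.py <<'E'
from h import *
t=cv2.imread("pics/top0.png");s=cv2.imread("pics/side0.png")
print("cells top")
for c in blobs(t,360,212,95,75,90,100):
    r=cv2.minAreaRect(c.astype(np.float32)); print(r[0],cv2.boxPoints(r).round(1).tolist()); print(onz("top",cv2.boxPoints(r),.0285 if min(r[1])>11 else .023)[:,:2].tolist())
print("cells side")
for c in blobs(s,335,280,100,80,90,100):
    r=cv2.minAreaRect(c.astype(np.float32)); print(r[0],r[1],cv2.boxPoints(r).round(1).tolist())
for n,im,b,th in(("top",t,(190,185,85,70),110),("side",s,(255,165,75,55),95)):
    print("bay",n)
    for c in blobs(im,*b,th,8):
        k=c.astype(np.float32)[:,None]; a=cv2.approxPolyDP(k,1.2,True)[:,0]
        if len(a)<16: print(a.round(1).tolist()); print(onz(n,a,.07)[:,:2].round(4).tolist())
def c(im,x,y,w,h,W,H): return cv2.resize(im[y:y+h,x:x+w],(W,H),interpolation=cv2.INTER_CUBIC)
top=np.hstack([c(t,415,222,32,40,320,400),c(s,388,310,40,40,400,400)])
cv2.imwrite("pics/z1.png",top)
cv2.imwrite("pics/z2.png",np.hstack([c(t,180,150,100,150,400,600),c(s,220,155,120,110,400,367).repeat(1,0) if 0 else cv2.copyMakeBorder(c(s,220,155,120,110,400,367),0,233,0,0,0)]))
E
python3 m1.py
```

```text
cells top
(382.6194763183594, 255.71986389160156) [[374.3999938964844, 243.10000610351562], [381.8999938964844, 240.6999969482422], [390.79998779296875, 268.29998779296875], [383.29998779296875, 270.79998779296875]]
[[0.5845010911357492, -0.12050562960699082], [0.590028969426553, -0.13733548359739178], [0.5282029040721418, -0.15640263411234162], [0.5227494628689964, -0.13966637485358657]]
(408.0500183105469, 250.27500915527344) [[399.70001220703125, 237.8000030517578], [407.29998779296875, 235.3000030517578], [416.3999938964844, 262.70001220703125], [408.79998779296875, 265.20001220703125]]
[[0.5965526843861234, -0.17708514147002533], [0.6023239742413031, -0.19409394559385362], [0.5410060978164868, -0.21330314978286033], [0.5353116412385943, -0.19638743262260916]]
(432.8500061035156, 241.9250030517578) [[422.70001220703125, 229.8000030517578], [433.70001220703125, 226.10000610351562], [443.0, 254.10000610351562], [432.0, 257.79998779296875]]
[[0.6141348887062192, -0.22776131287327755], [0.6225384180416316, -0.25252504045177215], [0.55985833440349, -0.2717405718022829], [0.55156935127
[... 5185 characters left out ...]
, 0.2063], [0.6295, 0.2225], [0.6442, 0.2465]]
[[290.8999938964844, 183.10000610351562], [296.8999938964844, 185.60000610351562], [292.8999938964844, 182.60000610351562]]
[[0.6711, 0.2223], [0.6762, 0.2051], [0.676, 0.2204]]
[[314.8999938964844, 182.60000610351562], [315.8999938964844, 184.89999389648438], [319.8999938964844, 183.89999389648438], [318.3999938964844, 181.60000610351562]]
[[0.7169, 0.1835], [0.7132, 0.1755], [0.7231, 0.1716], [0.7259, 0.1804]]
[[285.6000061035156, 168.89999389648438], [286.8999938964844, 171.10000610351562], [290.3999938964844, 170.10000610351562], [289.1000061035156, 167.89999389648438]]
[[0.6964, 0.2732], [0.6931, 0.2643], [0.7023, 0.2613], [0.7056, 0.2703]]
```

View pics/z1.png

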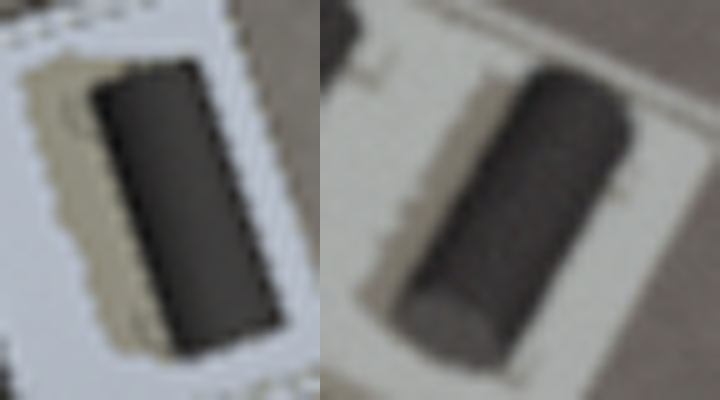

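View pics/z2.png

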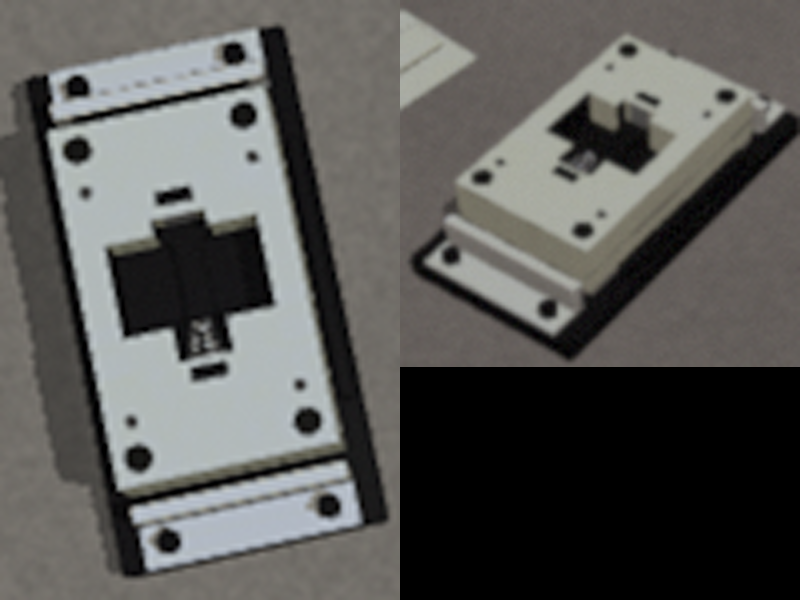

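The near face of the thick cell in the side view, zoom (450,320), is a plain disc, so the button is at the far end. That matches the handset, whose spring end is nearer the robot. The handset has small gaps to both cheeks. Next come the triangulation check and planning the moves.

```bash
cat >> h.py <<'E'
from scipy.spatial.transform import Rotation as R
def tool(yaw,tilt=0):
    "tool z = -cell axis (yaw deg), tool y down; tilt deg raises the button end"
    a=np.radians(yaw);X=np.array([-np.sin(a),np.cos(a),0]);Y=np.array([0,0,-1.])
    B=np.c_[X,Y,np.cross(X,Y)]
    return R.from_rotvec(X*-np.radians(tilt)).as_matrix()@B
def rows(p,Rm,p0=None,R0=None):
    o=bot.get_obs()
    if p0 is None:p0=np.array(o["tool_pos"])
    if R0 is None:R0=np.array(o["eef_rot"])
    return np.r_[R0.T@(np.array(p)-p0)*100,R.from_matrix(R0.T@Rm).as_rotvec()].round(3)
E
python3 - <<'E'
from h import *
print("cell",tri((432.85,241.93),(407.04,331.11)),onz("top",(432.85,241.93),.023),onz("side",(407.04,331.11),.023))
for a,b in(((222.6,231.9),(271.1,197.6)),((236.1,229.4),(281.1,202.6)),((210.4,233.6),(264.4,192.9)),((248.1,225.4),(290.6,206.4))): print(tri(a,b))
t=cv2.imread("pics/top0.png")
for c in blobs(t,180,150,100,150,110,2):
    r=cv2.minAreaRect(c.astype(np.float32))
    if cv2.contourArea(c.astype(np.float32))<60: print(r[0],onz("top",r[0],.07)[0,:2])
E2=None
print(tool(17,20))
for p in([.50,.22,.25],[.587,-.25,.12],[.587,-.25,.011]): print(rows(p,tool(17)))
E
```

```text
cell (array([ 0.5868, -0.2502,  0.0234]), np.float64(0.0019636395432073217)) [[ 0.5877 -0.2509  0.023 ]] [[ 0.5862 -0.2496  0.023 ]]
(array([0.5996, 0.2104, 0.0738]), np.float64(0.0014726744068821389))
(array([0.6059, 0.1812, 0.0735]), np.float64(0.00014829890404010202))
(array([0.5971, 0.2358, 0.0731]), np.float64(0.0013982746498625498))
(array([0.6146, 0.1558, 0.0735]), np.float64(0.00023668283663620318))
(248.375, 298.875) [0.4575 0.1524]
(219.375, 298.25) [0.4586 0.2138]
(252.92669677734375, 297.12933349609375) [0.4613 0.1429]
(206.0, 297.125) [0.4609 0.2422]
(242.2382354736328, 296.3050537109375) [0.4629 0.1655]
(259.1836242675781, 296.4053039550781) [0.4628 0.1296]
(227.7542724609375, 294.67669677734375) [0.4662 0.1963]
(275.1922912597656, 295.7884521484375) [0.4643 0.0957]
(255.125, 292.375) [0.4713 0.1384]
(201.11485290527344, 292.8141784667969) [0.47   0.2528]
(240.40501403808594, 291.7900085449219) [0.4725 0.1696]
(187.9464874267578, 293.567138671875) [0.4683 0.2806]
(203.5, 289.375) [0.4773 0.2479]
(264.1280517578125, 291.2557678222656) [0.4738 0.1193]
(257.875, 288.5) [0.
[... 2738 characters left out ...]
7701 0.2357]
(261.351806640625, 155.01031494140625) [0.7717 0.1301]
(197.19610595703125, 155.5622100830078) [0.7697 0.2704]
(250.8500213623047, 153.1999969482422) [0.7756 0.1532]
(234.6500244140625, 151.9250030517578) [0.7783 0.1887]
(264.3807373046875, 150.68577575683594) [0.7815 0.1237]
(254.25, 150.25) [0.7823 0.1459]
(204.17153930664062, 151.22171020507812) [0.7795 0.2555]
(188.3517608642578, 150.80511474609375) [0.7803 0.2901]
(181.5, 150.375) [0.7812 0.3051]
[[-0.2924  0.3271 -0.8986]
 [ 0.9563  0.1    -0.2747]
 [-0.     -0.9397 -0.342 ]]
[-31.998  -2.764 -41.554  -0.     -0.588  -0.002]
[-74.488  10.307 -63.405  -0.     -0.588  -0.002]
[-74.47   21.207 -63.404  -0.     -0.588  -0.002]
```

The cell triangulates to (0.587, −0.250, 0.0234) with yaw about 17°. The bay centre is about (0.626, 0.202) with handset yaw 12.8°. Time to move.

Call:
send_rows(targets=[[-2.5,-0.2,-3.2,0,-0.05,0,1],[-5,-0.4,-6.4,0,-0.1,0,1],[-7.5,-0.6,-9.6,0,-0.15,0,1],[-10,-0.8,-12.8,0,-0.2,0,0.8],[-12.5,-1.0,-16,0,-0.25,0,0.7],[-15,-1.2,-19.2,0,-0.3,0,0.6],[-17.5,-1.4,-22.4,0,-0.35,0,0.5],[-20,-1.6,-25.6,0,-0.4,0,0.455],[-22.5,-1.8,-28.8,0,-0.45,0,0.455],[-25,-2.0,-32,0,-0.5,0,0.455]])

```text
t: 0.93
tool_pos: [0.4293, 0.313, 0.2426]
eef_rot: [[-0.209, -0.0, -0.978], [0.978, -0.0, -0.209], [-0.0, -1.0, 0.0]]
force: [0.3, 1.4, 0.4]
gripper_width: 0.0443
```

```bash
python3 - <<'E'
from h import *
o=bot.get_obs();print(o["t"],o["tool_pos"],o["gripper_width"])
for p in([.587,-.25,.12],): print(rows(p,tool(17)))
E
```

```text
0.9333 [0.4293 0.313  0.2426] 0.044285082249651324
[-58.348  12.264  -3.65   -0.     -0.086  -0.   ]
```

Call:
send_rows(targets=[[-4,0.4,-0.3,0,-0.01,0,0.455],[-8,0.8,-0.5,0,-0.02,0,0.455],[-12,1.2,-0.8,0,-0.03,0,0.455],[-16,1.6,-1.0,0,-0.04,0,0.455],[-20,2,-1.3,0,-0.05,0,0.455],[-24,2.5,-1.5,0,-0.06,0,0.455],[-28,3,-1.8,0,-0.07,0,0.455],[-32,4,-2.0,0,-0.08,0,0.455],[-36,5,-2.3,0,-0.086,0,0.455],[-40,6,-2.5,0,-0.086,0,0.455]])

```text
t: 1.77
tool_pos: [0.536, -0.073, 0.1822]
eef_rot: [[-0.291, 0.0, -0.957], [0.957, 0.0, -0.291], [0.0, -1.0, -0.0]]
force: [0.8, 0.7, -0.2]
gripper_width: 0.0402
```

```bash
python3 - <<'E'
from h import *
for p in([.587,-.25,.09],): print(rows(p,tool(17)))
E
```

```text
[-18.416   9.22    0.261   0.     -0.002   0.   ]
```

Call:
send_rows(targets=[[-3,1,0,0,0,0,0.455],[-6,2.5,0.1,0,0,0,0.455],[-9,4,0.1,0,0,0,0.455],[-12,5.5,0.2,0,0,0,0.455],[-15,7,0.2,0,0,0,0.455],[-17.4,8.4,0.3,0,0,0,0.455],[-18.4,9.2,0.3,0,0,0,0.455],[-18.4,9.2,0.3,0,0,0,0.455],[-18.4,9.2,0.3,0,0,0,0.455],[-18.4,9.2,0.3,0,0,0,0.455]])

```text
t: 2.6
tool_pos: [0.5867, -0.2461, 0.0912]
eef_rot: [[-0.292, 0.0, -0.956], [0.956, 0.001, -0.292], [0.001, -1.0, -0.001]]
force: [-0.0, 1.5, -0.4]
gripper_width: 0.0399
```

```bash
python3 - <<'E'
from h import *
print(rows([.587,-.25,.011],tool(17)))
t=cams.capture("top");s=cams.capture("side");cv2.imwrite("pics/t2.png",t[:,:,::-1]);cv2.imwrite("pics/s2.png",s[:,:,::-1])
a=cv2.resize(cv2.imread("pics/t2.png")[190:290,380:480],(400,400),interpolation=cv2.INTER_CUBIC)
b=cv2.resize(cv2.imread("pics/s2.png")[270:370,350:450],(400,400),interpolation=cv2.INTER_CUBIC)
cv2.imwrite("pics/g2.png",np.hstack([a,b]))
E
```

```text
[-0.393  8.015  0.095  0.001 -0.001  0.001]
```

View pics/g2.png

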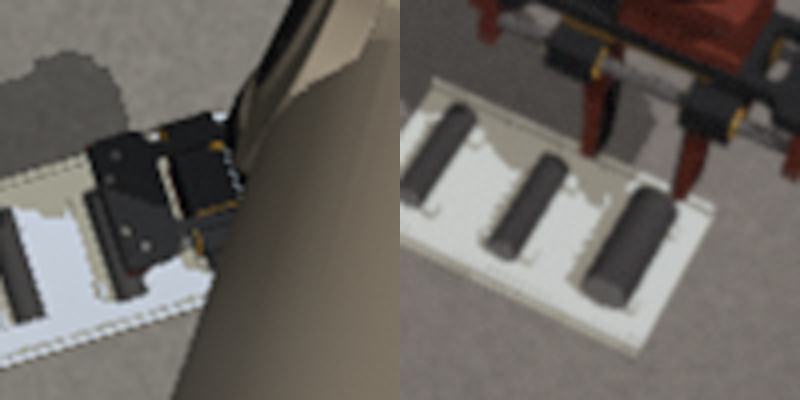

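The fingers straddle the cell in the side view, with tips at crop (590,150) and (685,190) and the cell at (630,245). I'll descend and grip.

Call:
send_rows(targets=[[-0.4,1.5,0.1,0,0,0,0.455],[-0.4,3,0.1,0,0,0,0.455],[-0.4,4.5,0.1,0,0,0,0.455],[-0.4,5.8,0.1,0,0,0,0.455],[-0.4,6.8,0.1,0,0,0,0.455],[-0.4,7.5,0.1,0,0,0,0.455],[-0.4,8.0,0.1,0,0,0,0.455],[-0.4,8.0,0.1,0,0,0,0.455],[-0.4,8.0,0.1,0,0,0,0.455],[-0.4,8.0,0.1,0,0,0,0.4]])

```text
t: 3.53
tool_pos: [0.587, -0.2525, 0.0113]
eef_rot: [[-0.29, 0.001, -0.957], [0.957, -0.0, -0.29], [-0.001, -1.0, -0.001]]
force: [1.2, 0.3, 0.5]
gripper_width: 0.0368
```

Call:
send_rows(targets=[[0,0,0,0,0,0,0.34],[0,0,0,0,0,0,0.3],[0,0,0,0,0,0,0.27],[0,0,0,0,0,0,0.24],[0,0,0,0,0,0,0.2],[0,0,0,0,0,0,0.1],[0,0,0,0,0,0,0],[0,0,0,0,0,0,0],[0,0,0,0,0,0,0],[0,0,0,0,0,0,0]])

```text
t: 4.37
tool_pos: [0.5866, -0.251, 0.0109]
eef_rot: [[-0.291, -0.0, -0.957], [0.957, 0.002, -0.291], [0.002, -1.0, -0.0]]
force: [-1.7, 4.3, 6.3]
gripper_width: 0.0255
```

Call:
send_rows(targets=[[0,-0.5,0,0,0,0,0],[0,-1.5,0,0,0,0,0],[0,-3,0,0,0,0,0],[0,-5,0,0,0,0,0],[0,-7.5,0,0,0,0,0],[0,-10,0,0,0,0,0],[0,-12.5,0,0,0,0,0],[0,-14,0,0,0,0,0],[0,-15,0,0,0,0,0],[0,-15,0,0,0,0,0]])

```text
t: 5.2
tool_pos: [0.5878, -0.2537, 0.1636]
eef_rot: [[-0.289, 0.005, -0.957], [0.957, -0.002, -0.289], [-0.003, -1.0, -0.004]]
force: [0.1, 0.2, -0.6]
gripper_width: 0.0259
```

```bash
python3 - <<'E'
from h import *
o=bot.get_obs();print(o["tool_pos"],o["force"],o["gripper_width"])
t=cams.capture("top");s=cams.capture("side");cv2.imwrite("pics/t3.png",t[:,:,::-1]);cv2.imwrite("pics/s3.png",s[:,:,::-1])
# expected cell ends
p=np.array(o["tool_pos"]);Rm=np.array(o["eef_rot"])
for k in(3.25,-3.25,0): print(proj("side",p+Rm@[0,-.012,k/100]))
b=cv2.resize(cv2.imread("pics/s3.png")[190:310,360:480],(600,600),interpolation=cv2.INTER_CUBIC)
cv2.imwrite("pics/g3.png",b)
seat=np.array([.6317,.2030,.063])
print(rows(seat+[0,0,.12],tool(12.8,0)))
E
```

```text
[ 0.5878 -0.2537  0.1636] [ 0.106   0.2165 -0.5819] 0.025884852094366778
[[411.2903 298.7175]]
[[425.6782 275.0172]]
[[418.6142 286.6532]]
[ 42.283  -2.264 -17.54   -0.      0.07   -0.   ]
```

View pics/g3.png

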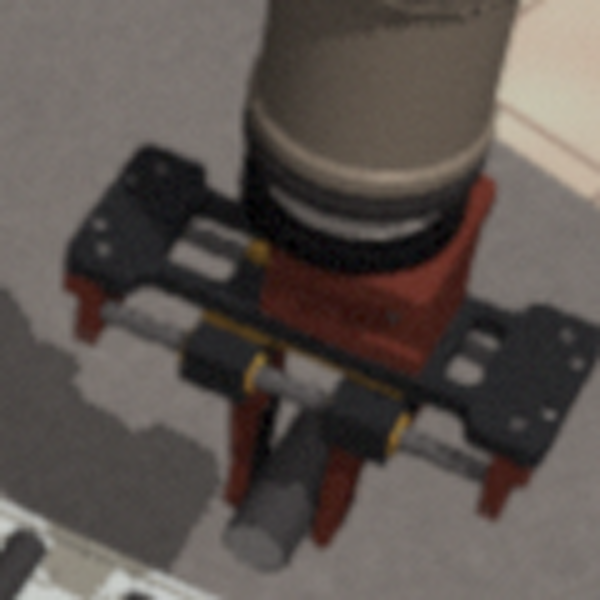

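The cell is held squarely. The flat near end sits at full-frame (411.6,299.6) against a predicted (411.3,298.7), and the near face shows no button. Now I'll plan the tilted hover over the bay.

```bash
cat >> h.py <<'E'
YAW=12.8; AX=np.array([np.cos(np.radians(YAW)),np.sin(np.radians(YAW)),0])
LAT=np.array([-AX[1],AX[0],0]); SEAT=np.array([.6312,.2022,.063])
def pose(c,fz,tilt,lat=0.,off=.0121):
    "TCP pose with flat-end centre at compression c mm, height fz mm, tilt deg"
    F=SEAT+AX*(-.0325+(.007-c/1000))+[0,0,fz/1000-.063]+LAT*lat/1000
    Rm=tool(YAW,tilt); C=F-Rm[:,2]*.0325
    return C+Rm[:,1]*off,Rm
def wrench(n=4):
    f=[]
    for i in range(n): cams.capture("top"); f.append(bot.get_obs()["force"])
    f=np.mean(f,0); return np.array([f@AX,f@LAT,f[2]])
def state():
    o=bot.get_obs();p=np.array(o["tool_pos"]);Rm=np.array(o["eef_rot"]);C=p-Rm[:,1]*.0121;F=C+Rm[:,2]*.0325
    d=F-(SEAT-AX*.0325)
    print("t",o["t"],"c",round(7-d@AX*1000,2),"lat",round(d@LAT*1000,2),"Fz",round(F[2]*1000,2),"tilt",np.degrees(np.arcsin(-Rm[2,2])).round(2),"yaw",np.degrees(np.arctan2(-Rm[1,2],-Rm[0,2])).round(2),"w",o["gripper_width"])
E
python3 - <<'E'
from h import *
state();print(pose(-6,130,20)[0]);print(rows(*pose(-6,130,20)),rows(*pose(-6,130,0)))
print(wrench())
E
```

```text
t 5.3 c 151.46 lat -435.75 Fz 172.55 tilt -0.0 yaw 16.84 w 0.025747056354481917
[0.646  0.2056 0.1297]
[ 42.115   3.061 -18.983  -0.349   0.07    0.012] [ 42.13    4.246 -18.766  -0.      0.07   -0.   ]
[ 0.5581  0.0396 -1.0832]
```

Call:
send_rows(targets=[[2,0,-1,0,0,0,0],[5.5,0,-2.5,0,0.01,0,0],[9.5,0,-4.3,0,0.02,0,0],[13.5,0,-6.1,-0.03,0.03,0,0],[17.5,0,-7.9,-0.08,0.04,0,0],[21.5,0,-9.7,-0.13,0.05,0,0],[25.5,0,-11.5,-0.18,0.06,0,0],[29.5,0,-13.3,-0.23,0.07,0.01,0],[33.5,0,-15.1,-0.28,0.07,0.01,0],[37.0,0.5,-16.7,-0.33,0.07,0.01,0]])

```text
t: 6.33
tool_pos: [0.6375, 0.1401, 0.157]
eef_rot: [[-0.222, 0.318, -0.922], [0.975, 0.075, -0.209], [0.003, -0.945, -0.327]]
force: [1.0, 0.4, 0.1]
gripper_width: 0.0261
```

```bash
python3 - <<'E'
from h import *
state();print(rows(*pose(-6,110,20)))
E
```

```text
t 6.3333 c 16.81 lat -61.98 Fz 157.81 tilt 19.08 yaw 12.78 w 0.026114667317366103
[ 6.183  5.228 -0.61  -0.016 -0.     0.003]
```

Call:
send_rows(targets=[[2,1,-0.2,-0.01,0,0,0],[4,2,-0.4,-0.016,0,0,0],[5,3,-0.4,-0.016,0,0,0],[5.2,4,-0.4,-0.016,0,0,0],[5.2,4.5,-0.4,-0.016,0,0,0],[5.2,4.5,-0.4,-0.016,0,0,0],[5.2,4.5,-0.4,-0.016,0,0,0],[5.2,4.5,-0.4,-0.016,0,0,0],[5.2,4.5,-0.4,-0.016,0,0,0],[5.2,4.5,-0.4,-0.016,0,0,0]])

```text
t: 7.17
tool_pos: [0.6443, 0.1921, 0.1163]
eef_rot: [[-0.221, 0.331, -0.917], [0.975, 0.077, -0.207], [0.002, -0.94, -0.34]]
force: [-0.7, -0.2, -0.6]
gripper_width: 0.0259
```

```bash
python3 - <<'E'
from h import *
state();print(rows(*pose(-6,85,20)));print(wrench())
E
```

```text
t 7.1667 c -1.3 lat -12.76 Fz 116.59 tilt 19.88 yaw 12.72 w 0.025870413144825723
[ 1.273  3.125  0.632 -0.002 -0.001  0.001]
[-0.356   0.1956 -1.011 ]
```

Call:
send_rows(targets=[[0.7,0.3,0.4,0,0,0,0],[1.27,0.8,0.6,0,0,0,0],[1.27,1.6,0.6,0,0,0,0],[1.27,2.4,0.6,0,0,0,0],[1.27,2.9,0.6,0,0,0,0],[1.27,3.1,0.6,0,0,0,0],[1.27,3.1,0.6,0,0,0,0],[1.27,3.1,0.6,0,0,0,0],[1.27,3.1,0.6,0,0,0,0],[1.27,3.1,0.6,0,0,0,0]])

```text
t: 8.2
tool_pos: [0.646, 0.2062, 0.0848]
eef_rot: [[-0.222, 0.331, -0.917], [0.975, 0.077, -0.208], [0.002, -0.94, -0.34]]
force: [0.6, -0.6, -0.5]
gripper_width: 0.0256
```

```bash
python3 - <<'E'
from h import *
state();print(rows(*pose(-6,65,20)))
t=cams.capture("top");s=cams.capture("side");cv2.imwrite("pics/t4.png",t[:,:,::-1]);cv2.imwrite("pics/s4.png",s[:,:,::-1])
a=cv2.resize(cv2.imread("pics/t4.png")[185:285,185:285],(400,400),interpolation=cv2.INTER_CUBIC)
b=cv2.resize(cv2.imread("pics/s4.png")[145:245,225:325],(400,400),interpolation=cv2.INTER_CUBIC)
cv2.imwrite("pics/g4.png",np.hstack([a,b]))
E
```

```text
t 8.2 c -6.12 lat 0.63 Fz 85.18 tilt 19.86 yaw 12.77 w 0.02557702002454013
[-0.067  1.886  0.694 -0.002 -0.001  0.002]
```

View pics/g4.png

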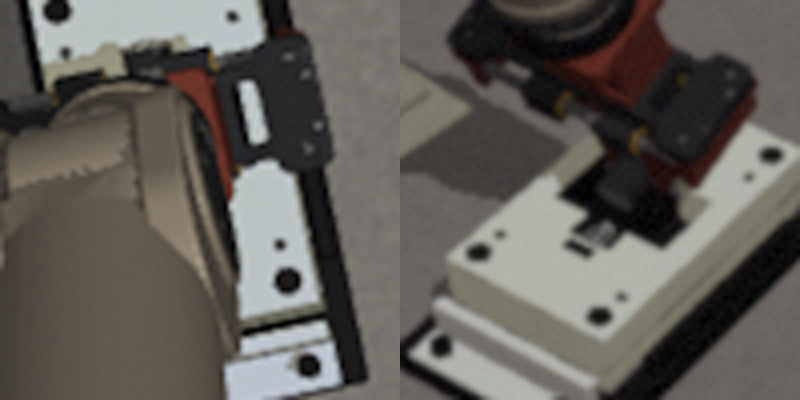

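The side view has the tilted cell over the well, flat end at crop (622,180), facing the spring at crop (603,230). I'll lower the flat end to spring height.

Call:
send_rows(targets=[[-0.07,0.3,0.1,0,0,0,0],[-0.07,0.6,0.2,0,0,0,0],[-0.07,0.9,0.35,0,0,0,0],[-0.07,1.2,0.45,0,0,0,0],[-0.07,1.5,0.55,0,0,0,0],[-0.07,1.7,0.62,0,0,0,0],[-0.07,1.88,0.69,0,0,0,0],[-0.07,1.88,0.69,0,0,0,0],[-0.07,1.88,0.69,0,0,0,0],[-0.07,1.88,0.69,0,0,0,0]])

```text
t: 9.13
tool_pos: [0.6456, 0.2057, 0.0643]
eef_rot: [[-0.222, 0.33, -0.917], [0.975, 0.077, -0.208], [0.002, -0.941, -0.339]]
force: [-0.7, 0.3, -0.7]
gripper_width: 0.0258
```

```bash
python3 - <<'E'
from h import *
state();print(wrench())
for c in(-2,2):print(rows(*pose(c,65,20)))
s=cams.capture("side");cv2.imwrite("pics/s5.png",s[:,:,::-1])
b=cv2.resize(cv2.imread("pics/s5.png")[170:220,250:310],(720,600),interpolation=cv2.INTER_CUBIC)
# mark where the cell's flat-end rim and spring tip should be
o=bot.get_obs();p=np.array(o["tool_pos"]);Rm=np.array(o["eef_rot"]);F=p-Rm[:,1]*.0121+Rm[:,2]*.0325
a=np.linspace(0,2*np.pi,60);rim=F+.01325*(np.outer(np.cos(a),Rm[:,0])+np.outer(np.sin(a),Rm[:,1]))
for u in proj("side",rim): cv2.circle(b,tuple(((u-[250,170]+.5)*12).astype(int).tolist()),1,(0,255,0),-1)
bay=SEAT-AX*.0055;bay[2]=.07
for q in [(-40,15),(-40,-15),(-21,15),(-21,-15),(-21,42),(-21,-42),(31,42),(31,-42)]:
    u=proj("side",bay+AX*q[0]/1000+LAT*q[1]/1000)[0]; cv2.circle(b,tuple(((u-[250,170]+.5)*12).astype(int).tolist()),3,(0,0,255),-1)
cv2.imwrite("pics/g5.png",b)
E
```

```text
t 9.1333 c -5.64 lat 0.16 Fz 64.64 tilt 19.81 yaw 12.79 w 0.025822635896739766
[-0.6779 -0.3708 -0.6069]
[-0.016 -0.163  0.329 -0.003 -0.     0.002]
[-0.016 -0.299  0.705 -0.003 -0.     0.002]
```

View pics/g5.png

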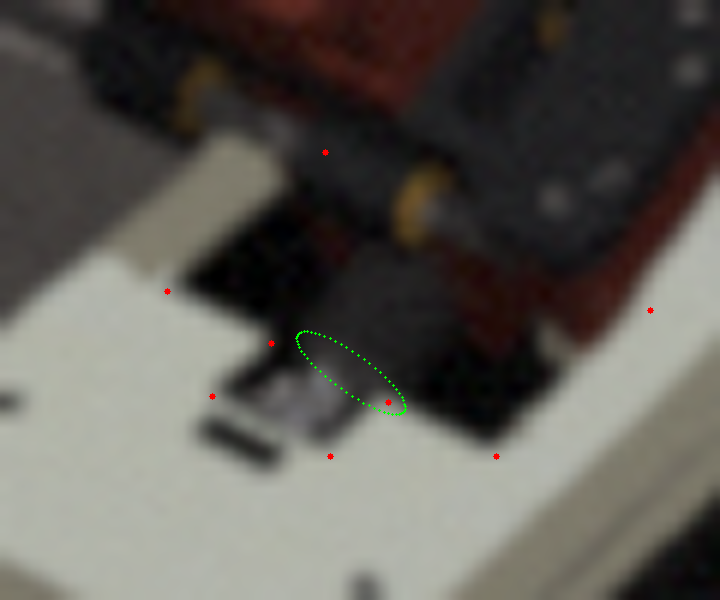

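The overlay shows the cell's flat end centred on the trough mouth in front of the spring, rim about (350,375). The red predicted bay points sit about 1 px off the seen edges because of the side calibration. I'll push back gently, watching the force.

Call:
send_rows(targets=[[-0.02,-0.04,0.1,0,0,0,0],[-0.02,-0.08,0.2,0,0,0,0],[-0.02,-0.11,0.3,0,0,0,0],[-0.02,-0.15,0.4,0,0,0,0],[-0.02,-0.18,0.5,0,0,0,0],[-0.02,-0.22,0.61,0,0,0,0],[-0.02,-0.22,0.61,0,0,0,0],[-0.02,-0.22,0.61,0,0,0,0],[-0.02,-0.22,0.61,0,0,0,0],[-0.02,-0.22,0.61,0,0,0,0]])

```text
t: 10.22
tool_pos: [0.6397, 0.2041, 0.0645]
eef_rot: [[-0.222, 0.331, -0.917], [0.975, 0.077, -0.208], [0.002, -0.941, -0.34]]
force: [1.0, 0.2, -1.4]
gripper_width: 0.0257
```

```bash
python3 - <<'E'
from h import *
state();print(wrench(6))
E
```

```text
t 10.2167 c 0.44 lat -0.04 Fz 64.88 tilt 19.85 yaw 12.79 w 0.025748503379804607
[ 1.1722  0.2907 -0.8807]
```

Call:
send_rows(targets=[[0,-0.03,0.07,0,0,0,0],[0,-0.05,0.14,0,0,0,0],[0,-0.08,0.21,0,0,0,0],[0,-0.1,0.28,0,0,0,0],[0,-0.1,0.28,0,0,0,0],[0,-0.1,0.28,0,0,0,0],[0,-0.1,0.28,0,0,0,0],[0,-0.1,0.28,0,0,0,0],[0,-0.1,0.28,0,0,0,0],[0,-0.1,0.28,0,0,0,0]])

```text
t: 11.35
tool_pos: [0.6367, 0.2034, 0.0645]
eef_rot: [[-0.222, 0.331, -0.917], [0.975, 0.077, -0.208], [0.002, -0.941, -0.339]]
force: [3.2, 1.0, -0.1]
gripper_width: 0.0257
```

```bash
python3 - <<'E'
from h import *
state();print(wrench(6))
E
```

```text
t 11.35 c 3.52 lat -0.04 Fz 64.85 tilt 19.84 yaw 12.79 w 0.02566069623832782
[ 3.0659  0.197  -0.3429]
```

Call:
send_rows(targets=[[0,-0.03,0.07,0,0,0,0],[0,-0.05,0.14,0,0,0,0],[0,-0.08,0.21,0,0,0,0],[0,-0.1,0.28,0,0,0,0],[0,-0.13,0.36,0,0,0,0],[0,-0.17,0.47,0,0,0,0],[0,-0.17,0.47,0,0,0,0],[0,-0.17,0.47,0,0,0,0],[0,-0.17,0.47,0,0,0,0],[0,-0.17,0.47,0,0,0,0]])

```text
t: 12.48
tool_pos: [0.6316, 0.2023, 0.0643]
eef_rot: [[-0.222, 0.33, -0.917], [0.975, 0.077, -0.208], [0.002, -0.941, -0.339]]
force: [2.3, 1.1, 0.5]
gripper_width: 0.0259
```

```bash
python3 - <<'E'
from h import *
state();print(wrench(6))
E
```

```text
t 12.4833 c 8.75 lat -0.02 Fz 64.71 tilt 19.82 yaw 12.8 w 0.025870906506026945
[2.7767 0.2249 0.2591]
```

The handset slides at about 3 N, as expected. I'll continue until it meets the cheek.

Call:
send_rows(targets=[[0,-0.03,0.07,0,0,0,0],[0,-0.05,0.14,0,0,0,0],[0,-0.08,0.21,0,0,0,0],[0,-0.1,0.28,0,0,0,0],[0,-0.14,0.38,0,0,0,0],[0,-0.14,0.38,0,0,0,0],[0,-0.14,0.38,0,0,0,0],[0,-0.14,0.38,0,0,0,0],[0,-0.14,0.38,0,0,0,0],[0,-0.14,0.38,0,0,0,0]])

```text
t: 13.62
tool_pos: [0.6283, 0.2015, 0.0647]
eef_rot: [[-0.222, 0.332, -0.917], [0.975, 0.077, -0.208], [0.002, -0.94, -0.34]]
force: [5.2, 1.3, -0.6]
gripper_width: 0.0258
```

```bash
python3 - <<'E'
from h import *
state();print(wrench(6))
E
```

```text
t 13.6167 c 12.14 lat -0.06 Fz 65.05 tilt 19.9 yaw 12.79 w 0.025803376678594902
[ 5.0128 -0.0951 -1.2596]
```

The force has risen to 5 N, so the handset is against the cheek. From here the spring compresses, so I'll go in smaller steps.

Call:
send_rows(targets=[[0,-0.02,0.06,0,0,0,0],[0,-0.05,0.12,0,0,0,0],[0,-0.07,0.18,0,0,0,0],[0,-0.09,0.24,0,0,0,0],[0,-0.11,0.3,0,0,0,0],[0,-0.11,0.3,0,0,0,0],[0,-0.11,0.3,0,0,0,0],[0,-0.11,0.3,0,0,0,0],[0,-0.11,0.3,0,0,0,0],[0,-0.11,0.3,0,0,0,0]])

```text
t: 14.75
tool_pos: [0.626, 0.201, 0.0651]
eef_rot: [[-0.222, 0.333, -0.916], [0.975, 0.078, -0.208], [0.002, -0.94, -0.342]]
force: [7.6, 1.7, -2.5]
gripper_width: 0.026
```

```bash
python3 - <<'E'
from h import *
state();print(wrench(6))
E
```

```text
t 14.75 c 14.47 lat -0.03 Fz 65.38 tilt 20.0 yaw 12.78 w 0.025974234141234828
[ 7.1418  0.2333 -2.4721]
```

Call:
send_rows(targets=[[0,-0.01,0.06,0,0,0,0],[0,-0.02,0.12,0,0,0,0],[0,-0.03,0.18,0,0,0,0],[0,-0.05,0.24,0,0,0,0],[0,-0.06,0.28,0,0,0,0],[0,-0.06,0.28,0,0,0,0],[0,-0.06,0.28,0,0,0,0],[0,-0.06,0.28,0,0,0,0],[0,-0.06,0.28,0,0,0,0],[0,-0.06,0.28,0,0,0,0]])

```text
t: 15.88
tool_pos: [0.6242, 0.2006, 0.0653]
eef_rot: [[-0.222, 0.335, -0.916], [0.975, 0.078, -0.208], [0.002, -0.939, -0.344]]
force: [8.8, 1.7, -3.0]
gripper_width: 0.0259
```

```bash
python3 - <<'E'
from h import *
state();print(wrench(8))
o=bot.get_obs()
for th in(16,12,8,4,0):print(th)
s=cams.capture("side");cv2.imwrite("pics/s6.png",s[:,:,::-1])
b=cv2.resize(cv2.imread("pics/s6.png")[150:225,235:335],(800,600),interpolation=cv2.INTER_CUBIC)
cv2.imwrite("pics/g6.png",b)
E
```

```text
t 15.8833 c 16.38 lat -0.01 Fz 65.45 tilt 20.1 yaw 12.77 w 0.02592560546385071
[ 9.0485 -0.013  -3.0256]
16
12
8
4
0
```

View pics/g6.png

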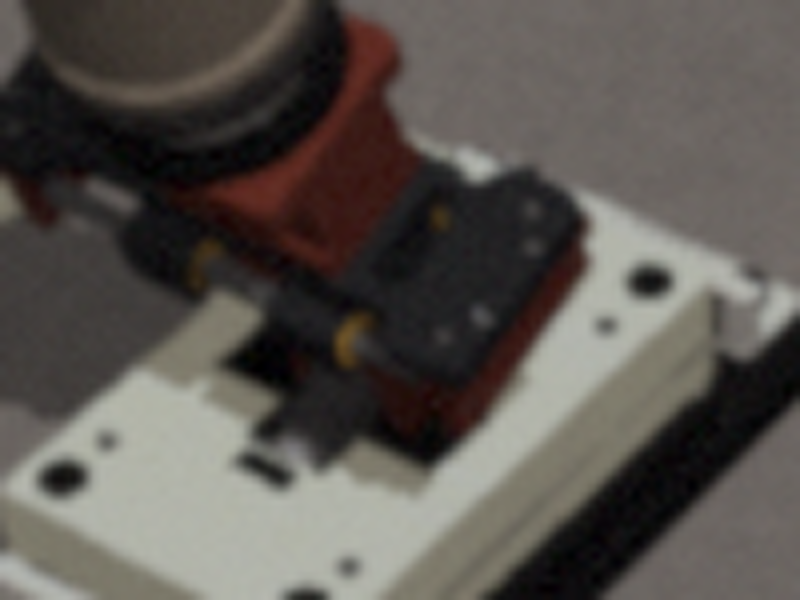

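The picture shows the handset moved back, with the gap at the far cheek open at (725,310). The flat end is in the trough against the spring at (290,440), and the button end is raised. The spring force is 9 N. Next I'll tilt down about the flat end.

```bash
cat > plan.py <<'E'
from h import *
import sys
a=list(map(float,sys.argv[1:]))  # base c fz tilt, then triples
p0,R0=pose(*a[:3])
for i in range(3,len(a),3): print(a[i:i+3],rows(*pose(*a[i:i+3]),p0,R0).tolist())
E
python3 plan.py 16.4 65.4 20.1  17.1 65.2 20.1  17.1 64.9 17  17.1 64.6 14 17.1 64.3 11 17.1 64 8
```

```text
[17.1, 65.2, 20.1] [0.0, -0.005, 0.073, 0.0, 0.0, 0.0]
[17.1, 64.9, 17.0] [0.0, 0.197, 0.153, 0.054, -0.0, -0.0]
[17.1, 64.6, 14.0] [0.0, 0.39, 0.24, 0.106, 0.0, -0.0]
[17.1, 64.3, 11.0] [0.0, 0.578, 0.336, 0.159, 0.0, -0.0]
[17.1, 64.0, 8.0] [0.0, 0.762, 0.44, 0.211, 0.0, -0.0]
```

Call:
send_rows(targets=[[0,0,0.07,0,0,0,0],[0,0,0.07,0,0,0,0],[0,0.1,0.11,0.027,0,0,0],[0,0.2,0.15,0.054,0,0,0],[0,0.3,0.2,0.08,0,0,0],[0,0.39,0.24,0.106,0,0,0],[0,0.48,0.29,0.133,0,0,0],[0,0.58,0.34,0.159,0,0,0],[0,0.58,0.34,0.159,0,0,0],[0,0.58,0.34,0.159,0,0,0]])

```text
t: 17.17
tool_pos: [0.6239, 0.2005, 0.0589]
eef_rot: [[-0.222, 0.187, -0.957], [0.975, 0.044, -0.217], [0.002, -0.981, -0.192]]
force: [9.0, 2.0, -1.0]
gripper_width: 0.0261
```

```bash
python3 - <<'E'
from h import *
state();print(wrench(6),bot.get_obs()["moment"])
E
python3 plan.py 17.1 64.3 11 17.1 64 8 17.1 63.8 5 17.1 63.6 2 17.1 63.5 0
```

```text
t 17.1667 c 16.23 lat -0.03 Fz 64.52 tilt 11.07 yaw 12.79 w 0.026086004792491534
[ 9.0185 -0.0627 -0.5106] [ 0.4192 -1.8123 -0.0314]
[17.1, 64.0, 8.0] [0.0, 0.198, 0.074, 0.052, 0.0, 0.0]
[17.1, 63.8, 5.0] [-0.0, 0.382, 0.154, 0.105, -0.0, -0.0]
[17.1, 63.6, 2.0] [0.0, 0.562, 0.243, 0.157, -0.0, 0.0]
[17.1, 63.5, 0.0] [0.0, 0.676, 0.306, 0.192, -0.0, -0.0]
```

Call:
send_rows(targets=[[0,0.1,0.04,0.026,0,0,0],[0,0.2,0.08,0.052,0,0,0],[0,0.29,0.12,0.079,0,0,0],[0,0.38,0.16,0.105,0,0,0],[0,0.47,0.2,0.131,0,0,0],[0,0.56,0.25,0.157,0,0,0],[0,0.56,0.25,0.157,0,0,0],[0,0.56,0.25,0.157,0,0,0],[0,0.56,0.25,0.157,0,0,0],[0,0.56,0.25,0.157,0,0,0]])

```text
t: 18.3
tool_pos: [0.6226, 0.2003, 0.0532]
eef_rot: [[-0.222, 0.036, -0.974], [0.975, 0.01, -0.222], [0.002, -0.999, -0.037]]
force: [9.3, 2.2, 1.9]
gripper_width: 0.0258
```

```bash
python3 - <<'E'
from h import *
state();print(wrench(6),bot.get_obs()["moment"])
E
```

```text
t 18.3 c 16.27 lat -0.01 Fz 64.05 tilt 2.12 yaw 12.81 w 0.025795699629321378
[8.9137 0.1156 2.1843] [ 0.4352 -1.7944 -0.0545]
```

Call:
send_rows(targets=[[0,0.06,0.03,0.017,0,0,0],[0,0.11,0.06,0.035,0,0,0],[0,0.13,0.06,0.035,0,0,0],[0,0.15,0.06,0.035,0,0,0],[0,0.15,0.06,0.035,0,0,0],[0,0.15,0.06,0.035,0,0,0],[0,0.15,0.06,0.035,0,0,0],[0,0.15,0.06,0.035,0,0,0],[0,0.15,0.06,0.035,0,0,0],[0,0.15,0.06,0.035,0,0,0]])

```text
t: 19.43
tool_pos: [0.6223, 0.2002, 0.0519]
eef_rot: [[-0.222, 0.002, -0.975], [0.975, 0.003, -0.222], [0.002, -1.0, -0.003]]
force: [9.5, 1.8, 2.5]
gripper_width: 0.0262
```

```bash
python3 - <<'E'
from h import *
state();print(wrench(6),bot.get_obs()["moment"])
E
```

```text
t 19.4333 c 16.19 lat -0.04 Fz 63.9 tilt 0.15 yaw 12.81 w 0.026180029383567824
[ 8.4745 -0.0809  3.7189] [ 0.4413 -1.7376 -0.017 ]
```

The cell is level with the spring at about 8.5 N. I'll ease it forward to the plate and down slightly.

Call:
send_rows(targets=[[0,0,-0.04,0,0,0,0],[0,0,-0.08,0,0,0,0],[0,0,-0.12,0,0,0,0],[0,0,-0.15,0,0,0,0],[0,0,-0.15,0,0,0,0],[0,0,-0.15,0,0,0,0],[0,0,-0.15,0,0,0,0],[0,0,-0.15,0,0,0,0],[0,0,-0.15,0,0,0,0],[0,0,-0.15,0,0,0,0]])

```text
t: 20.57
tool_pos: [0.6232, 0.2004, 0.0518]
eef_rot: [[-0.222, 0.001, -0.975], [0.975, 0.002, -0.222], [0.002, -1.0, -0.001]]
force: [7.0, 1.9, 4.7]
gripper_width: 0.0255
```

```bash
python3 - <<'E'
from h import *
state();print(wrench(6),bot.get_obs()["moment"])
E
```

```text
t 20.5667 c 15.22 lat -0.04 Fz 63.87 tilt 0.09 yaw 12.81 w 0.025491148640418865
[ 7.8018 -0.4111  4.7749] [ 0.3632 -1.504   0.0201]
```

Call:
send_rows(targets=[[0,0,-0.04,0,0,0,0],[0,0,-0.08,0,0,0,0],[0,0,-0.12,0,0,0,0],[0,0,-0.16,0,0,0,0],[0,0,-0.2,0,0,0,0],[0,0,-0.2,0,0,0,0],[0,0,-0.2,0,0,0,0],[0,0,-0.2,0,0,0,0],[0,0,-0.2,0,0,0,0],[0,0,-0.2,0,0,0,0]])

```text
t: 21.7
tool_pos: [0.6241, 0.2006, 0.0516]
eef_rot: [[-0.222, -0.001, -0.975], [0.975, 0.002, -0.222], [0.002, -1.0, 0.001]]
force: [3.8, 1.6, 8.0]
gripper_width: 0.0262
```

```bash
python3 - <<'E'
from h import *
state();print(wrench(6),bot.get_obs()["moment"])
t=cams.capture("top");s=cams.capture("side");cv2.imwrite("pics/t7.png",t[:,:,::-1]);cv2.imwrite("pics/s7.png",s[:,:,::-1])
a=cv2.resize(cv2.imread("pics/t7.png")[190:270,190:270],(400,400),interpolation=cv2.INTER_CUBIC)
b=cv2.resize(cv2.imread("pics/s7.png")[155:225,245:315],(400,400),interpolation=cv2.INTER_CUBIC)
cv2.imwrite("pics/g7.png",np.hstack([a,b]))
E
```

```text
t 21.7 c 14.3 lat -0.04 Fz 63.77 tilt -0.04 yaw 12.81 w 0.02624276594563676
[4.3013 0.2085 6.9894] [ 0.1954 -0.872  -0.0312]
```

Call:
send_rows(targets=[[0,-0.01,-0.03,0,0,0,0],[0,-0.02,-0.06,0,0,0,0],[0,-0.03,-0.09,0,0,0,0],[0,-0.03,-0.12,0,0,0,0],[0,-0.03,-0.12,0,0,0,0],[0,-0.03,-0.12,0,0,0,0],[0,-0.03,-0.12,0,0,0,0],[0,-0.03,-0.12,0,0,0,0],[0,-0.03,-0.12,0,0,0,0],[0,-0.03,-0.12,0,0,0,0]])

```text
t: 22.93
tool_pos: [0.6241, 0.2006, 0.0516]
eef_rot: [[-0.222, -0.004, -0.975], [0.975, 0.001, -0.222], [0.002, -1.0, 0.003]]
force: [2.0, -0.1, 7.1]
gripper_width: 0.0261
```

```bash
python3 - <<'E'
from h import *
state();print(wrench(6),bot.get_obs()["moment"])
E
```

```text
t 22.9333 c 14.26 lat -0.02 Fz 63.79 tilt -0.18 yaw 12.81 w 0.02606175208643135
[ 2.1118 -0.1611  7.9203] [ 0.1323 -0.3394  0.0238]
```

The button is on the plate: forward motion has stopped and nominal compression is about 7 mm. I'll open the fingers within the well and rise.

Call:
send_rows(targets=[[0,-0.02,0,0,0,0,0.2],[0,-0.02,0,0,0,0,0.28],[0,-0.02,0,0,0,0,0.31],[0,-0.02,0,0,0,0,0.34],[0,-0.02,0,0,0,0,0.38],[0,-0.02,0,0,0,0,0.42],[0,-0.02,0,0,0,0,0.45],[0,-0.02,0,0,0,0,0.45],[0,-0.02,0,0,0,0,0.45],[0,-0.02,0,0,0,0,0.45]])

```text
t: 24.07
tool_pos: [0.6232, 0.2003, 0.0503]
eef_rot: [[-0.222, -0.005, -0.975], [0.975, 0.0, -0.222], [0.002, -1.0, 0.005]]
force: [-0.3, -0.1, -0.0]
gripper_width: 0.0397
```

Call:
send_rows(targets=[[0,-0.3,0,0,0,0,0.45],[0,-0.8,0,0,0,0,0.45],[0,-1.6,0,0,0,0,0.45],[0,-2.6,0,0,0,0,0.45],[0,-3.6,0,0,0,0,0.45],[0,-4.6,0,0,0,0,0.3],[0,-5,0,0,0,0,0.1],[0,-5,0,0,0,0,0],[0,-5,0,0,0,0,0],[0,-5,0,0,0,0,0]])

```text
t: 24.9
tool_pos: [0.6232, 0.2003, 0.1001]
eef_rot: [[-0.222, -0.006, -0.975], [0.975, 0.0, -0.222], [0.002, -1.0, 0.006]]
force: [0.3, -0.3, -1.0]
gripper_width: 0.0095
```

```bash
python3 - <<'E'
from h import *
o=bot.get_obs();print(o["t"],o["tool_pos"],o["gripper_width"],wrench(4))
s=cams.capture("side");cv2.imwrite("pics/s8.png",s[:,:,::-1])
b=cv2.resize(cv2.imread("pics/s8.png")[155:225,245:325],(686,600),interpolation=cv2.INTER_CUBIC)
cv2.imwrite("pics/g8.png",b)
E
```

```text
24.9 [0.6232 0.2003 0.1001] 0.009547499996466863 [-0.2176  0.531   0.1134]
```

View pics/g8.png

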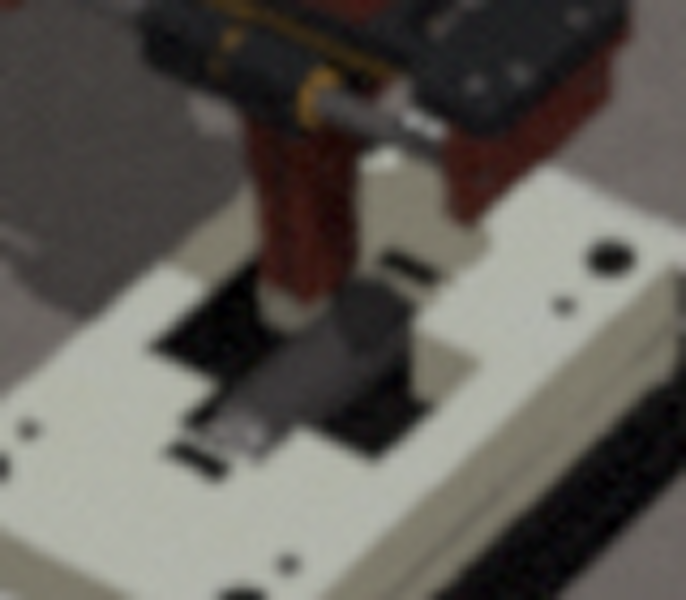

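The cell lies in the bay with the spring at (235,435) on the near side, and the button end at the plate (380,300). Now a gentle press with shut fingers near the button end.

Call:
send_rows(targets=[[0,0,-0.5,0,0,0,0],[0,0.5,-1.2,0,0,0,0],[0,1.2,-1.5,0,0,0,0],[0,1.8,-1.5,0,0,0,0],[0,2.0,-1.5,0,0,0,0],[0,2.1,-1.5,0,0,0,0],[0,2.2,-1.5,0,0,0,0],[0,2.25,-1.5,0,0,0,0],[0,2.3,-1.5,0,0,0,0],[0,2.3,-1.5,0,0,0,0]])

```text
t: 25.98
tool_pos: [0.6381, 0.2037, 0.0775]
eef_rot: [[-0.222, -0.005, -0.975], [0.975, 0.001, -0.222], [0.002, -1.0, 0.005]]
force: [0.1, 0.1, 0.0]
gripper_width: 0.0004
```

```bash
python3 - <<'E'
from h import *
o=bot.get_obs();print(o["t"],o["tool_pos"],wrench(4))
E
```

```text
25.9833 [0.6381 0.2037 0.0775] [-0.2665 -0.1014 -0.2542]
```

Call:
send_rows(targets=[[0,0.03,0,0,0,0,0],[0,0.06,0,0,0,0,0],[0,0.09,0,0,0,0,0],[0,0.12,0,0,0,0,0],[0,0.15,0,0,0,0,0],[0,0.18,0,0,0,0,0],[0,0.2,0,0,0,0,0],[0,0.2,0,0,0,0,0],[0,0.2,0,0,0,0,0],[0,0.2,0,0,0,0,0]])

```text
t: 27.02
tool_pos: [0.6386, 0.2038, 0.0768]
eef_rot: [[-0.222, -0.004, -0.975], [0.975, 0.001, -0.222], [0.002, -1.0, 0.004]]
force: [-2.9, -0.7, 9.5]
gripper_width: 0.0005
```

```bash
python3 - <<'E'
from h import *
o=bot.get_obs();print(o["t"],o["tool_pos"],wrench(4))
E
```

```text
27.0167 [0.6386 0.2038 0.0768] [-2.7833  0.4692  9.6736]
```

The cell is firm at 76.8 mm under 9.7 N near the button end, against a stated 76.5 mm for home. I'll do the same press near the flat end.

Call:
send_rows(targets=[[0,-0.5,0,0,0,0,0],[0,-0.8,1,0,0,0,0],[0,-0.8,2.3,0,0,0,0],[0,-0.5,3.0,0,0,0,0],[0,-0.2,3.0,0,0,0,0],[0,-0.12,3.0,0,0,0,0],[0,-0.08,3.0,0,0,0,0],[0,-0.04,3.0,0,0,0,0],[0,0,3.0,0,0,0,0],[0,0,3.0,0,0,0,0]])

```text
t: 28.05
tool_pos: [0.6098, 0.1973, 0.0767]
eef_rot: [[-0.222, -0.004, -0.975], [0.975, 0.001, -0.222], [0.002, -1.0, 0.003]]
force: [-3.2, -1.5, 10.1]
gripper_width: 0.0005
```

```bash
python3 - <<'E'
from h import *
o=bot.get_obs();print(o["t"],o["tool_pos"],wrench(4))
E
```

```text
28.05 [0.6098 0.1973 0.0767] [-3.2201  0.1741 10.6961]
```

Both ends stand at the same height, 76.7–76.8 mm, so the cell is flat. I'll retreat clear and take a last look.

Call:
send_rows(targets=[[0,-0.5,0,0,0,0,0],[0,-2,0,0,0,0,0],[0,-5,0,0,0,0,0],[0,-8,0,0,0,0,0],[3,-11,0,0,0,0,0],[7,-13,0,0,0,0,0],[11,-14,0,0,0,0,0.3],[15,-14,0,0,0,0,0.5],[19,-14,0,0,0,0,0.5],[23,-14,0,0,0,0,0.5]])

```text
t: 29.08
tool_pos: [0.5578, 0.4236, 0.2162]
eef_rot: [[-0.222, -0.005, -0.975], [0.975, 0.001, -0.222], [0.002, -1.0, 0.004]]
force: [1.0, 0.7, 0.1]
gripper_width: 0.0238
```

Call:
send_rows(targets=[[3,0,1,0,0,0,0.5],[6,0,2,0,0,0,0.5],[9,0,3,0,0,0,0.5],[12,0,4,0,0,0,0.5],[14,0,5,0,0,0,0.5],[14,0,5,0,0,0,0.5],[14,0,5,0,0,0,0.5],[14,0,5,0,0,0,0.5],[14,0,5,0,0,0,0.5],[14,0,5,0,0,0,0.5]])

```text
t: 29.92
tool_pos: [0.4803, 0.545, 0.2165]
eef_rot: [[-0.219, -0.004, -0.976], [0.976, -0.0, -0.219], [0.001, -1.0, 0.004]]
force: [-0.0, -0.1, 0.7]
gripper_width: 0.044
```

```bash
python3 - <<'E'
from h import *
o=bot.get_obs();print(o["t"],o["tool_pos"],o["gripper_width"],wrench(2))
t=cams.capture("top");s=cams.capture("side");cv2.imwrite("pics/t9.png",t[:,:,::-1]);cv2.imwrite("pics/s9.png",s[:,:,::-1])
a=cv2.resize(cv2.imread("pics/t9.png")[190:270,190:270],(400,400),interpolation=cv2.INTER_CUBIC)
b=cv2.resize(cv2.imread("pics/s9.png")[165:225,245:305],(400,400),interpolation=cv2.INTER_CUBIC)
cv2.imwrite("pics/g9.png",np.hstack([a,b]))
E
```

```text
29.9167 [0.4803 0.545  0.2165] 0.04396975273285822 [-0.0029 -0.1806  0.3966]
```

View pics/g9.png

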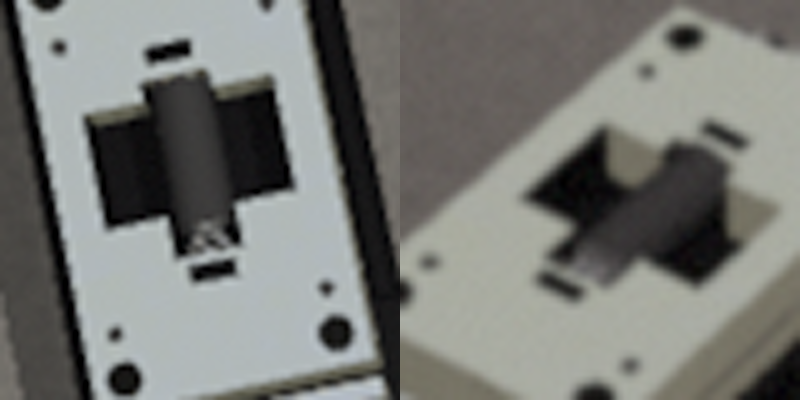

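```bash
python3 - <<'E'
from h import *
for f in("top0","t9"):
    t=cv2.imread(f"pics/{f}.png");P=[]
    for c in blobs(t,190,180,80,100,110,8):
        r=cv2.minAreaRect(c.astype(np.float32));a=cv2.contourArea(c.astype(np.float32))
        if a<60 and 205<r[0][0]<265: print(f,np.round(r[0],1),round(a,1),onz("top",r[0],.07)[0,:2])
for n,f in(("top","t9"),("side","s9")):
    a=cv2.cvtColor(cv2.imread(f"pics/{n}0.png"),6).astype(int);b=cv2.cvtColor(cv2.imread(f"pics/{f}.png"),6).astype(int)
    d=np.abs(a-b)>40
    for nm,(x,y,w,h) in dict(top=dict(tray=(360,212,95,75),cover=(98,210,52,58),scale=(495,205,30,78)),side=dict(tray=(335,280,100,80),cover=(190,155,55,38),scale=(435,365,78,56)))[n].items(): print(n,nm,d[y:y+h,x:x+w].sum())
E
```

```text
top0 [261.5 275.9] 29.8 [0.5065 0.1254]
top0 [214.2 264.2] 35.3 [0.5309 0.2266]
top0 [256.5 254.8] 34.6 [0.5517 0.1369]
top0 [231.9 242.4] 28.4 [0.5782 0.1902]
top0 [222.9 198.5] 27.7 [0.6741 0.2119]
top0 [240.4 180.6] 8.6 [0.714  0.1748]
t9 [261.5 275.9] 30.0 [0.5065 0.1254]
t9 [214.5 265.5] 35.2 [0.5282 0.226 ]
t9 [256.9 256.1] 36.3 [0.5487 0.136 ]
t9 [232.1 243.7] 28.2 [0.5754 0.1895]
t9 [223.2 199.9] 27.7 [0.6711 0.2111]
t9 [240.6 181.2] 16.3 [0.7126 0.1742]
top tray 474
top cover 0
top scale 0
side tray 481
side cover 0
side scale 0
```

```bash
python3 - <<'E'
from h import *
g=cv2.cvtColor(cv2.imread("pics/t9.png"),6).astype(np.float32)
bay=(np.array([.5754,.1895,0])+[.6711,.2111,0])/2
for z,xs in((.0765,range(26,50,1)),(.0765,range(-46,-16,1))):
    v=[]
    for x in xs:
        P=[bay+AX*x/1000+LAT*l/1000+[0,0,z] for l in(-5,-2.5,0,2.5,5)]
        u=proj("top",P).astype(np.float32); v.append(int(cv2.remap(g,u[:,:1],u[:,1:],1).mean()))
    print(z,dict(zip(xs,v)))
s={}
for f in("side0","s4","s6","s7","s8","s9"):
    im=cv2.imread(f"pics/{f}.png")
    for c in blobs(im,255,195,30,22,95,4):
        r=cv2.minAreaRect(c.astype(np.float32))
        if cv2.contourArea(c.astype(np.float32))<40: print(f,np.round(r[0],1),round(cv2.contourArea(c.astype(np.float32)),1))
E
```

```text
0.0765 {26: 55, 27: 54, 28: 54, 29: 54, 30: 54, 31: 53, 32: 51, 33: 53, 34: 60, 35: 73, 36: 102, 37: 134, 38: 158, 39: 176, 40: 184, 41: 180, 42: 163, 43: 134, 44: 96, 45: 53, 46: 21, 47: 11, 48: 11, 49: 24}
0.0765 {-46: 122, -45: 157, -44: 167, -43: 163, -42: 141, -41: 114, -40: 99, -39: 85, -38: 81, -37: 93, -36: 97, -35: 94, -34: 91, -33: 86, -32: 86, -31: 89, -30: 86, -29: 79, -28: 67, -27: 58, -26: 55, -25: 56, -24: 56, -23: 56, -22: 56, -21: 56, -20: 56, -19: 56, -18: 57, -17: 57}
side0 [269.3 206.6] 13.9
s4 [269.3 206.6] 12.6
s4 [275.8 201.9] 4.7
s6 [267.8 208. ] 13.7
s7 [267.8 208. ] 13.5
s8 [267.8 208.1] 13.6
s9 [268.5 207.3] 12.1
```

The top profile shows the cell from about −28 to +36.5 mm in bay coordinates, read to about 1 mm (home is −27 to +38). The cover and scale haven't changed. I'll hand in.

```bash
python3 - <<'E'
from station import bot
print(bot.finish_job(),bot.get_obs()["t"])
E
```

```text
the job is handed in; nothing more can be done
the job is handed in; nothing more can be done
```

The thick cell is loaded in the bay and the job is handed in at about 30 s of robot time. `finish_job` gives no verdict, so what follows rests on my own checks.

**What I did**
- I gripped the cell in the tray and held it over the bay with its button end raised about 20°.
- I pushed the flat end back into the spring. The handset slid at about 3 N until it met the near cheek, and I went on to about 9 N, short of the 13 N at which the spring is flat.
- I tilted the cell level about its flat end, eased it forward until the button met the plate, and let go.
- I then pressed on top with shut fingers, at about 10 N near each end.

**Last checks**
- **Height:** the cell's top stood firm at 76.8 mm near the button end and 76.7 mm near the flat end (stated 76.5 mm), so it lies flat.
- **Position along the bay:** the last top picture puts the cell from about −28 to +36.5 mm (home is −27 to +38). With the edge of the bay as reference the difference is within about 1 mm. The spring showed compressed to about its home length.
- **Bystanders:** no change in the picture regions around the cover and scale. The tray regions changed where the thick cell left, and I did not check the slim cells separately.
- **Clear of everything:** the gripper was open and the force reading near zero.

**What disagreed**
- **Handset position:** it ended only about 3 mm towards the near cheek from where it started. It had been further back before the presses, so they or the retreat probably dragged it forward 2–3 mm.
- **Cell in the grip:** the cell ended about 5 mm further along the bay than the grip position implied. Part of that is the handset shift, and I think it also slipped a few mm in the fingers during the push.
- **Side camera:** it read 1–2 mm differently from the top camera, so I used the top camera for sideways position.

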